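Reject the swivel unit with the worn bearing

TASK

One of the three swivel units on the wooden checking board has a worn bearing; they look alike, so feel for it: gently rock the upright pin on a unit's swing arm to the left as far as it goes, then to the right as far as it goes, never loading a pin or arm with more than about 10 N. Lift out the unit whose arm has the large free play and stand it upright in the empty steel tray, leaving the two sound units in their seats on the board.

Things in the scene. Friction and masses are not known exactly. Their poses are not given: they have to be found in the camera images.
- board: Wooden checking board, 100 x 340 x 20 mm, fixed; origin at the centre of its underside. x points away from the robot, y to its left, z up. Three square seats in a row along y, 125 mm apart, 66 mm wide, 12 mm deep, each with one swivel unit whose swing arm points to -x. All units look alike; which seat holds the worn one differs each time.
- seat_left (a point): Left (+y) seat. Point on its vertical axis 71 mm above the table, about the middle of the bare grip length (z 48 to 88 mm) of the post of the unit that stands there at the start. Unit: aluminium base 64 x 64 x 24 mm, 1 mm clearance all round in the seat (it may shift so far); on its centre a fixed steel post, 26 mm diameter, with a small screw head on top. 0.5 to 0.9 kg, nothing holds it down.
- seat_mid (a point): Middle seat. Point on its vertical axis 71 mm above the table, about the middle of the bare grip length (z 48 to 88 mm) of the post of the unit that stands there at the start. Unit as at seat_left. Round the foot of each post turns a grey swing arm on a vertical axis, 34 to 48 mm above the table: collar 40 mm across, bar 12 mm wide.
- seat_right (a point): Right (-y) seat. Point on its vertical axis 71 mm above the table, about the middle of the bare grip length (z 48 to 88 mm) of the post of the unit that stands there at the start. Unit as at seat_left. At 3 N each way the pin travels in all 4 to 9 mm on a sound unit, 16 to 19 mm on the worn one, the give in the seat included.
- pin_left (a point): Rest place of the pin of the unit in the left seat: on the pin's axis (62 mm in -x from the post's axis), half-way up, 67 mm above the table. The point belongs to the board and does not follow the pin. Pin: steel, 10 mm diameter, upright at the arm's end, bare from 48 to 86 mm above the table; open fingers can straddle it from above.
- pin_mid (a point): Rest place of the pin of the unit in the middle seat: on the pin's axis (62 mm in -x from the post's axis), half-way up, 67 mm above the table. The point belongs to the board and does not follow the pin. Each arm starts within 1 mm of the middle and turns with slight friction (under 1 N at the pin) between hard stops; 3 N is plenty to reach a stop.
- pin_right (a point): Rest place of the pin of the unit in the right seat: on the pin's axis (62 mm in -x from the post's axis), half-way up, 67 mm above the table. The point belongs to the board and does not follow the pin. Measured at the pin, sound units turn at most 2 mm to each side, the worn one 7 mm to each side (a unit's give in its seat adds 1 to 2 mm).
- tray_in (a point): Centre of the inner floor (4 mm above the table) of the empty open steel tray for rejects, to the right of the board; tray 140 x 140 x 30 mm, walls 4 mm, fixed; x and y axes along its sides. A unit standing in it has the bare part of its post 44 to 84 mm above the table; its arm passes above the tray's wall.
Things that resemble listed ones, but are neither listed nor needed, are in the scene too. Of the things shaped like the part that bears tray_in, the bare steel one is meant.

How it is judged:
By the outcome, as a careful person would: the job done as asked, in the order asked, and still so for the second after the job is handed in, with the robot touching nothing.
It also fails if it takes over 64 s, if anything falls off the work surface, if the arm or the gripper's body presses on something with over 40 N, if the wrist force passes 120 N, or if a joint passes its speed limit or range.

ROBOT

A 6-joint arm with a two-finger parallel gripper is mounted at the origin on a cart in front of the work surface, level with it; the furniture and walls round the work are solid. World frame = base frame: x ahead of the robot, y to its left, z up, the work surface at z = 0. Lengths are in m, angles in rad, forces in N, time in s.
With the tool pointing down it reaches from about 0.35 to 0.975 m from the base axis. Payload 4.9 kg.
Tool frame: the origin (TCP) lies midway between the tips of the shut fingers; the grasp point (between the pads) lies 19 mm behind it; z points along the fingers, y is the line along which they close (so a half turn about z gives the same grasp; the last joint's range is limited). The gripper opens to 85 mm and grips with 20 to 120 N. Pads are 22 mm wide; open, the fingers measure 114 mm over their backs; the gripper's body (76 mm by 85 mm) begins 54 mm behind the grasp point. The pads swing forward as they close: fully open they stand 13 mm farther back than shut.
Start: joints at [1.19, 0.053, 1.613, -0, 1.476, -0.119], TCP at [0.162, 0.604, 0.231] pointing down, gripper open.
Joint ranges: [-3.01, 3.01], [-1.01, 2.22], [0.06, 2.58], [-1.02, 4.17], [0.09, 2.62], [-3.14, 3.14]. Speed limits (rad/s): [2.57, 2.57, 3.14, 3.14, 3.14, 3.14].

INTERFACE

Orientations are given as a unit quaternion [w, x, y, z].
In Python, from plant import * gives the robot as it stands.
- The arm moves only by the tool jog_arm, never from a script. Its argument "targets" is a list of rows, each a list of 3 entries, a list of its own where there are three numbers: the shift along the tool's x, y, z in units of 25 mm (1.0 is 25 mm), then the turn, a rotation vector about the tool's x, y, z in units of 8 degrees (1.0 is 8 degrees), then the opening in per cent of the stroke, from 0 (shut) to 100 (fully open). A call has 1 to 8 rows; each row is the pose to reach, as a shift and turn from the pose commanded when the call began, along the tool's axes at that moment; what a row does not reach only later rows make up. A row lasts 1/8 s, in which the tool goes at most 62.5 mm and 10.7 degrees, less where a joint would pass 70% of its speed; a pose out of reach is approached as far as the arm can. A call with a gripper value outside its range is refused whole. The fingers move at their own pace and stop on an object; the grip force is fixed at half the most. Time passes only in rows, so rows that repeat a pose let the fingers close. It gives the time, the measured TCP pose, the force, the opening and the grip force at its end, in the units of the state.
- state(): the state, without advancing time (a new reading comes with each control period).
- grab_frame(name): name is "scene" or "top"; returns (picture, depth): 420x560x3 uint8, red, green, blue; 420x560 float32, m along the optical axis (not along the pixel's ray), 0 where there is no reading.
- camera_params(name): a dict with "fovy" (degrees; the focal length in pixels is half the picture's height over the tangent of half this angle, whatever the lens; pixels are square), "cx", "cy" (the principal point, pixels), "dist" ([k1, k2, p1, p2, k3] as OpenCV has them; the pictures are not rectified), "rvec" (rotation vector, rad) and "tvec" (3), from world to camera coordinates, as OpenCV has them. Camera axes: x right, y down, z forward; pixel columns grow to the right and rows downward; lengths in m; the calibration is good to about 2 mm. A picture is of the moment at which its call begins. camera_params takes no time and is no camera call.
- job_done(): hands the job in; it is judged then, once.
The state is a dict: "time": time; "joint_pos": joint angles; "joint_vel": joint speeds; "joint_efforts": joint torques, N m; "tool_pos": TCP position; "tool_rot": TCP orientation; "contact_force": force on the tool from outside, world axes, zero at the start; "ft_torque": the same for the moment, N m; "gripper_width": opening from 0.0 (shut) to 1.0 (fully open); "grasp_force": force on a finger pad.
Only numpy, scipy, OpenCV 4.12 (cv2) and the standard library are available. Lean on these libraries where they do the work, as an engineer would, in place of code of your own. Each camera call takes 0.05 s, during which the arm holds its last target. There are 200 camera calls.

## Working session

There is one attempt and no reset: what is moved stays moved. The work goes in short steps, Python scripts to look and compute and a tool call to move; the robot and the scene stay as the last step left them, time stands still between calls to the robot, and variables do not carry over. Pictures are saved under pics/ and viewed, at most 10 in all, crops included, and the job is handed in when it is done.

Besides the shell and the picture viewer there is one more tool, called after "Emit:" by a JSON object that holds its "op" and its "data". jog_arm: Moves the arm, as the interface text tells. Its arguments: {"type":"object","properties":{"targets":{"type":"array"}},"required":["targets"]}

```bash
mkdir -p pics
python3 - <<'E'
from plant import *
import cv2,numpy as np
for n in("scene","top"):
    p,d=grab_frame(n); np.save(f"pics/{n}_d.npy",d); cv2.imwrite(f"pics/{n}1.png",p[:,:,::-1]); print(n,camera_params(n))
print(state())
E
```

```text
scene {'fovy': 57.543549890677404, 'cx': 277.8646844976445, 'cy': 205.02961294642074, 'dist': array([0.02043037, 0.        , 0.        , 0.        , 0.        ]), 'rvec': array([ 2.12556891, -1.33075907,  0.46636106]), 'tvec': array([-0.34598295,  0.37278361,  0.74572056])}
top {'fovy': 56.35663480525189, 'cx': 285.59131737544243, 'cy': 206.83027387460456, 'dist': array([-0.0505672,  0.       ,  0.       ,  0.       ,  0.       ]), 'rvec': array([ 2.05720911, -2.15799988,  0.23311175]), 'tvec': array([-0.10822285,  0.54081872,  0.94190572])}
{'time': 0.1, 'joint_pos': array([ 1.18999257e+00,  5.33159536e-02,  1.61413623e+00, -5.07621738e-05,
        1.47600283e+00, -1.19022145e-01]), 'joint_vel': array([-0.00023874, -0.00177766, -0.00279672,  0.00081579,  0.00087846,
        0.00136239]), 'joint_efforts': array([-3.34794195e-04, -3.94906712e+01, -3.71361709e+01, -8.81671644e-05,
        3.94283808e-03, -8.54761595e-06]), 'tool_pos': array([0.16156929, 0.60317834, 0.23018261]), 'tool_rot': array([-2.05818807e-04,  1.30514917e-01,  9.91445908e-01, -9.08499398e-04]), 'contact_force': array([ 0.16355312, -0.07618274, -0.09924508]), 'ft_torque': array([0.04877219, 0.05452976, 0.01258181]), 'grasp_force': 0.0, 'gripper_width': 1.0018536452680307}
```

View pics/scene1.png

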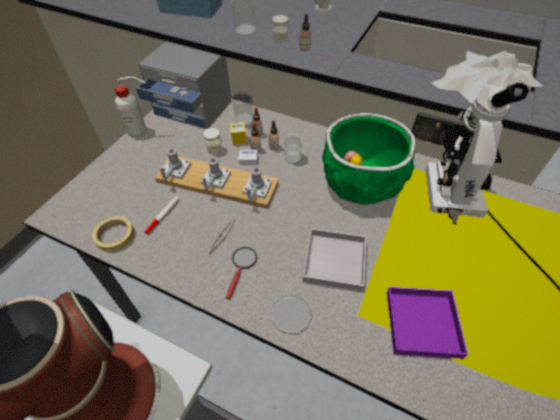

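View pics/top1.png

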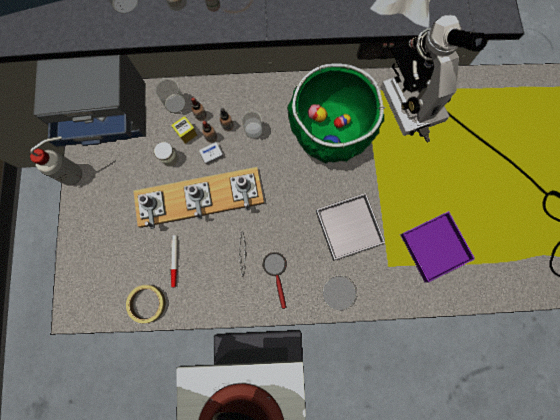

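Top view: the board with three units is at (150,203), (197,195) and (243,187). There are two tray-shaped things: bare steel at (350,227) and purple at (437,247). Steel is the one meant. I'll enlarge to confirm and read off points.

```bash
cat > h.py <<'E'
import cv2,numpy as np
from plant import *
def cam(n):
    c=camera_params(n); f=210/np.tan(np.radians(c['fovy'])/2)
    return np.array([[f,0,c['cx']],[0,f,c['cy']],[0,0,1]]),np.array(c['dist']),cv2.Rodrigues(np.array(c['rvec']))[0],np.array(c['tvec'])
def proj(n,P):
    K,D,R,t=cam(n); return cv2.projectPoints(np.float64(P).reshape(-1,1,3),R,t,K,D)[0][:,0]
def onz(n,px,z):
    K,D,R,t=cam(n); u=cv2.undistortPoints(np.float64(px).reshape(-1,1,2),K,D)[:,0]
    d=np.c_[u,np.ones(len(u))]@R; o=-R.T@t; z=np.broadcast_to(z,len(u))
    return o+d*((z-o[2])/d[:,2])[:,None]
E
python3 - <<'E'
from h import *
print(proj("top",[[0,0,0],[.162,.604,.231],[.5,0,0]]),proj("scene",[[.162,.604,.231],[.5,0,0]]))
im=cv2.imread("pics/top1.png")
a=cv2.resize(im[160:235,125:275],None,fx=5,fy=5,interpolation=cv2.INTER_CUBIC)
b=cv2.resize(im[185:285,310:480],None,fx=2,fy=2,interpolation=cv2.INTER_CUBIC)
o=np.zeros((590,750,3),np.uint8);o[:375]=a;o[380:580,:340]=b
cv2.imwrite("pics/crop1.png",o)
E
```

```text
[[241.33181454 428.00693609]
 [-70.24338508 385.50163952]
 [236.3281454  226.65079397]] [[-104.84989559  163.98683885]
 [ 231.2041045   214.61238179]]
```

View pics/crop1.png

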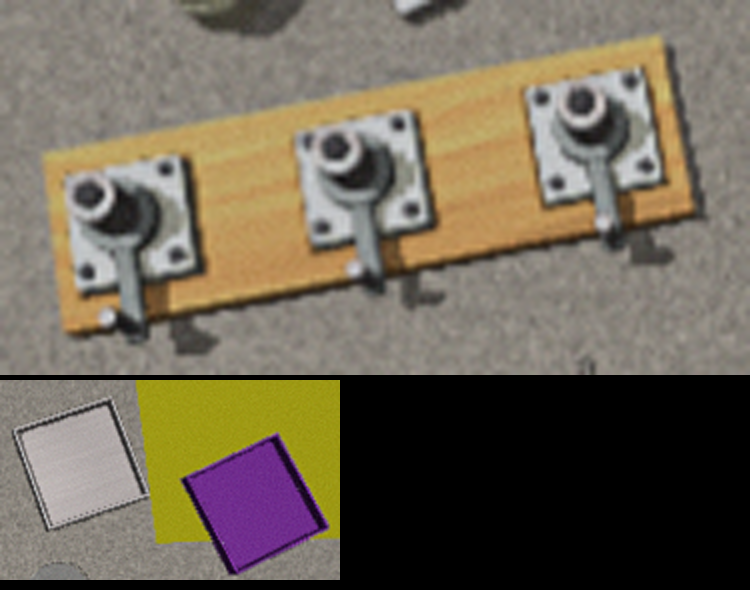

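Crop: the posts' tops are at about (95,195), (338,152) and (580,102), and the pin tips at (107,318), (357,268) and (605,223). The grey-white tray at the lower left is the bare steel one. The other is purple, so it's a decoy.

```bash
cat >> h.py <<'E'
T=lambda c,s,o:(np.array(c)+.5)/s-.5+np.array(o)
E
python3 - <<'E'
from h import *
B=onz("top",T([(45,155),(662,38),(695,212),(68,333)],5,(125,160)),.02)
print(B.round(4))
L=np.array([[.05,.17],[.05,-.17],[-.05,-.17],[-.05,.17]])
c=B[:,:2].mean(0); q=B[:,:2]-c
H=L.T@q; a=np.arctan2(H[0,1]-H[1,0],H[0,0]+H[1,1]);R=np.array([[np.cos(a),-np.sin(a)],[np.sin(a),np.cos(a)]])
print("board c",c,"yaw",np.degrees(a),"resid",(q-L@R.T).round(4).tolist())
for y in(.125,0,-.125):print("post",c+R@[0,y],"pin",c+R@[-.062,y])
print("pins by px z.086",onz("top",T([(107,318),(357,268),(605,223)],5,(125,160)),.086).round(4))
print("posts by px z.09",onz("top",T([(95,195),(338,152),(580,102)],5,(125,160)),.092).round(4))
t=onz("top",T([(13,52),(110,19),(148,115),(50,150)],2,(310,185)),.03);print(t.round(4),t.mean(0))
e=t[1]-t[0];print("tray yaw",np.degrees(np.arctan2(e[0],-e[1])), np.linalg.norm(e))
d=np.load("pics/top_d.npy")
K,D,Rc,tc=cam("top")
for n,p in(("post",(144,199)),("tray",(350,227)),("board",(172,203))):
  u,v=p; z=d[v-1:v+2,u-1:u+2]; print(n,z.round(4).tolist(), (Rc.T@(np.append(cv2.undistortPoints(np.float64([[p]]),K,D)[0,0],1)*z[1,1]-tc)).round(4))
# fixed obstacles higher: list depth points near route
E
```

```text
[[ 0.6082  0.2738  0.02  ]
 [ 0.6575 -0.0619  0.02  ]
 [ 0.5595 -0.0764  0.02  ]
 [ 0.5099  0.2579  0.02  ]]
board c [0.58376188 0.09834057] yaw 8.435279638885754 resid [[-0.0001, -0.0], [-0.0007, 0.0006], [0.0003, 0.0007], [0.0005, -0.0013]]
post [0.56542536 0.22198834] pin [0.50409607 0.21289343]
post [0.58376188 0.09834057] pin [0.52243258 0.08924565]
post [ 0.6020984  -0.02530721] pin [ 0.5407691  -0.03440212]
pins by px z.086 [[ 0.5042  0.2136  0.086 ]
 [ 0.5235  0.089   0.086 ]
 [ 0.5405 -0.0347  0.086 ]]
posts by px z.09 [[ 0.5658  0.2194  0.092 ]
 [ 0.5819  0.0974  0.092 ]
 [ 0.6019 -0.0243  0.092 ]]
[[ 0.527  -0.214   0.03  ]
 [ 0.5654 -0.3455  0.03  ]
 [ 0.4356 -0.3831  0.03  ]
 [ 0.397  -0.2531  0.03  ]] [ 0.48124588 -0.29893091  0.03      ]
tray yaw 16.291451851459776 0.13695199359041388
post [[0.972000002861023, 0.9703999757766724, 0.9760000109672546], [0.9713000059127808, 0.9745000004768372, 0.9767000079154968], [0.9699000120162964, 0.973800003528595, 0.9764999747276306]] [0.5654 0.2193 0.0893]
tray [[1.0448999404907227, 1.0468000173568726, 1.0434000492095947], [1.0454000234603882, 1.0426000356674194, 1.0455000400543213], [1.0410000085830688, 1.0436999797821045, 1.0420000553131104]] [ 0.4835 -0.3031  0.006 ]
board [[1.044700026512146, 1.041599988937378, 1.0442999601364136], [1.0428999662399292, 1.0437999963760376, 1.041200041770935], [1.0410000085830688, 1.0413999557495117, 1.0405000448226929]] [0.5688 0.1686 0.0195]
```

```bash
cat >> h.py <<'E'
from scipy.spatial.transform import Rotation as Ro
def goal(xyz,yaw):  # yaw: tool y axis from world y, deg; tool down
    s=state(); q=s['tool_rot']; R=Ro.from_quat([q[1],q[2],q[3],q[0]])
    a=np.radians(yaw); y=np.array([-np.sin(a),np.cos(a),0]); z=np.array([0,0,-1.]); x=np.cross(y,z)
    G=Ro.from_matrix(np.c_[x,y,z])
    print("shift",(R.inv().apply(np.array(xyz)-s['tool_pos'])/.025).round(3),"turn",(np.degrees((R.inv()*G).as_rotvec())/8).round(3))
BD=np.array([.5838,.0983]);BY=8.43
def bp(x,y):
    a=np.radians(BY); return BD+np.array([x*np.cos(a)-y*np.sin(a),x*np.sin(a)+y*np.cos(a)])
def bl():  # tcp in board frame, mm
    s=state(); a=np.radians(BY); d=s['tool_pos'][:2]-BD; f=s['contact_force']
    print(s['time'],"bx,by,z mm",((np.array([d[0]*np.cos(a)+d[1]*np.sin(a),-d[0]*np.sin(a)+d[1]*np.cos(a)])*1e3).round(2)),(s['tool_pos'][2]*1e3).round(2),"F",f.round(2),s['gripper_width'],s['grasp_force'])
E
python3 -c "
from h import *
goal([*bp(-.062,.125),.15],BY)"
```

```text
shift [-17.277 -11.529   3.226] turn [-0.013 -0.004 -2.929]
```

Emit:
{"op": "jog_arm", "data": {"targets": [[[-2.2,-1.45,0.4],[0,0,-0.4],30],[[-4.4,-2.9,0.8],[0,0,-0.8],30],[[-6.6,-4.4,1.2],[0,0,-1.2],30],[[-8.8,-5.8,1.6],[0,0,-1.6],30],[[-11,-7.3,2],[0,0,-2.0],30],[[-13.2,-8.7,2.4],[0,0,-2.4],30],[[-15.3,-10.2,2.8],[0,0,-2.7],30],[[-17.28,-11.53,3.22],[-0.01,0,-2.93],30]]}}

```text
time: 1.1
tool_pos: [0.4888, 0.2308, 0.1546]
tool_rot: [0.0, -0.074, 0.997, 0.001]
contact_force: [1.3, 0.9, 0.4]
gripper_width: 0.299
grasp_force: 0.0
```

Emit:
{"op": "jog_arm", "data": {"targets": [[[0,0,0],[0,0,0],30],[[0,0,0],[0,0,0],30]]}}

```text
time: 1.35
tool_pos: [0.4875, 0.2325, 0.1546]
tool_rot: [-0.001, -0.073, 0.997, 0.001]
contact_force: [0.1, 0.2, 0.1]
gripper_width: 0.295
grasp_force: 0.0
```

```bash
python3 -c "
from h import *
bl();goal([*bp(-.062,.125),.060],BY)
p,d=grab_frame('top'); cv2.imwrite('pics/t2.png',cv2.resize(p[150:270,100:280,::-1],None,fx=4,fy=4))"
```

```text
1.35 bx,by,z mm [-75.58 146.91] 154.61 F [0.12 0.24 0.11] 0.29549851293317836 0.0
shift [-0.547 -0.882  3.782] turn [ 0.012 -0.007 -0.004]
```

View pics/t2.png

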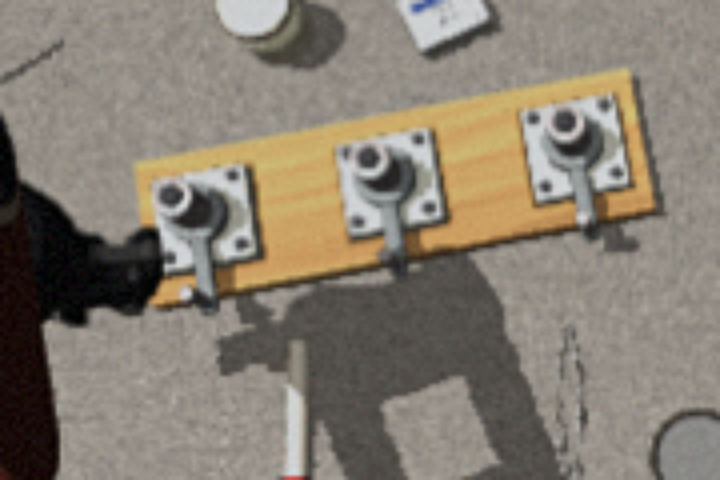

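The gripper stopped about 25 mm short because of the speed cap, just left of the left pin at crop (190,293). I'll finish the approach and lower over the pin.

Emit:
{"op": "jog_arm", "data": {"targets": [[[-0.55,-0.88,0],[0,0,0],30],[[-0.55,-0.88,0.5],[0,0,0],30],[[-0.55,-0.88,1.5],[0,0,0],30],[[-0.55,-0.88,2.2],[0,0,0],30],[[-0.55,-0.88,2.3],[0,0,0],30]]}}

```text
time: 2.02
tool_pos: [0.5028, 0.2134, 0.0954]
tool_rot: [-0.002, -0.074, 0.997, 0.0]
contact_force: [-1.1, 0.4, -0.0]
gripper_width: 0.3
grasp_force: 0.0
```

```bash
python3 -c "
from h import *
bl();goal([*bp(-.062,.125),.060],BY)
p,d=grab_frame('top'); a=p[180:255,115:215,::-1]
p,d=grab_frame('scene'); b=p[130:205,135:235,::-1]
cv2.imwrite('pics/t3.png',cv2.resize(np.hstack([a,b]),None,fx=4,fy=4,interpolation=2))"
```

```text
2.025 bx,by,z mm [-63.24 125.7 ] 95.37 F [-1.13  0.37 -0.01] 0.2999466673974622 0.0
shift [-0.055 -0.03   1.414] turn [ 0.008 -0.026  0.01 ]
```

View pics/t3.png

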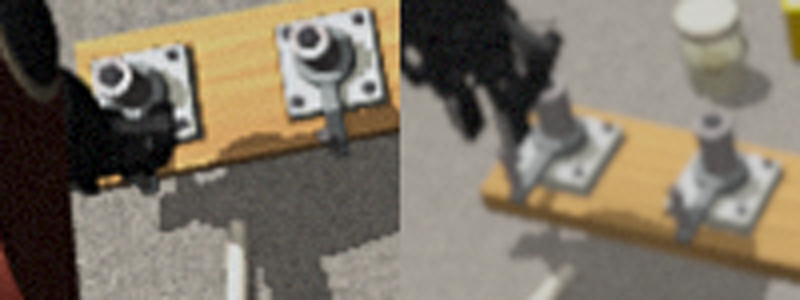

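The fingers (scene half, (470,120) and (522,140)) look to be either side of the left pin. I'll lower and feel it.

Emit:
{"op": "jog_arm", "data": {"targets": [[[-0.05,-0.03,0.35],[0,0,0],30],[[-0.05,-0.03,0.7],[0,0,0],30],[[-0.05,-0.03,0.7],[0,0,0],30]]}}

```text
time: 2.5
tool_pos: [0.5055, 0.2121, 0.079]
tool_rot: [-0.001, -0.073, 0.997, 0.001]
contact_force: [-0.6, -0.7, -1.1]
gripper_width: 0.302
grasp_force: 0.0
```

Emit:
{"op": "jog_arm", "data": {"targets": [[[0,0,0.35],[0,0,0],30],[[0,0,0.7],[0,0,0],30],[[0,0,0.7],[0,0,0],30]]}}

```text
time: 2.88
tool_pos: [0.5052, 0.2121, 0.0612]
tool_rot: [-0.001, -0.074, 0.997, 0.0]
contact_force: [-0.4, -0.2, -0.6]
gripper_width: 0.299
grasp_force: 0.0
```

Emit:
{"op": "jog_arm", "data": {"targets": [[[0,0.1,0],[0,0,0],30],[[0,0.2,0],[0,0,0],30],[[0,0.2,0],[0,0,0],30]]}}

```text
time: 3.25
tool_pos: [0.5056, 0.2176, 0.0629]
tool_rot: [0.0, -0.074, 0.997, 0.001]
contact_force: [-0.3, -0.3, -0.7]
gripper_width: 0.3
grasp_force: 0.0
```

```bash
python3 -c "
from h import *
bl()"
```

```text
3.25 bx,by,z mm [-59.89 129.49] 62.92 F [-0.28 -0.31 -0.66] 0.3003235601866016 0.0
```

Emit:
{"op": "jog_arm", "data": {"targets": [[[0,0.06,0],[0,0,0],30],[[0,0.12,0],[0,0,0],30],[[0,0.16,0],[0,0,0],30],[[0,0.16,0],[0,0,0],30]]}}

```text
time: 3.75
tool_pos: [0.5048, 0.2213, 0.0626]
tool_rot: [0.0, -0.074, 0.997, 0.001]
contact_force: [0.2, 0.0, -1.0]
gripper_width: 0.3
grasp_force: 0.0
```

Emit:
{"op": "jog_arm", "data": {"targets": [[[0,0.04,0],[0,0,0],30],[[0,0.04,0],[0,0,0],30]]}}

```text
time: 4.0
tool_pos: [0.5046, 0.2221, 0.0625]
tool_rot: [-0.0, -0.074, 0.997, 0.001]
contact_force: [-0.9, -0.2, -0.1]
gripper_width: 0.299
grasp_force: 0.3
```

Emit:
{"op": "jog_arm", "data": {"targets": [[[0,0.04,0],[0,0,0],30],[[0,0.04,0],[0,0,0],30]]}}

```text
time: 4.25
tool_pos: [0.5044, 0.223, 0.0625]
tool_rot: [-0.0, -0.074, 0.997, 0.0]
contact_force: [-1.2, -2.3, 1.0]
gripper_width: 0.3
grasp_force: 1.0
```

Emit:
{"op": "jog_arm", "data": {"targets": [[[0,0.04,0],[0,0,0],30],[[0,0.04,0],[0,0,0],30]]}}

```text
time: 4.5
tool_pos: [0.5043, 0.2236, 0.0626]
tool_rot: [-0.0, -0.074, 0.997, -0.0]
contact_force: [-1.0, -6.0, 1.6]
gripper_width: 0.299
grasp_force: 2.5
```

Emit:
{"op": "jog_arm", "data": {"targets": [[[0,-0.2,0],[0,0,0],30],[[0,-0.4,0],[0,0,0],30],[[0,-0.6,0],[0,0,0],30],[[0,-0.68,0],[0,0,0],30],[[0,-0.74,0],[0,0,0],30],[[0,-0.74,0],[0,0,0],30]]}}

```text
time: 5.25
tool_pos: [0.507, 0.206, 0.0625]
tool_rot: [0.0, -0.074, 0.997, 0.001]
contact_force: [-1.0, 0.6, 0.3]
gripper_width: 0.299
grasp_force: 0.2
```

Emit:
{"op": "jog_arm", "data": {"targets": [[[0,-0.04,0],[0,0,0],30],[[0,-0.04,0],[0,0,0],30]]}}

```text
time: 5.5
tool_pos: [0.5071, 0.2052, 0.0625]
tool_rot: [-0.0, -0.074, 0.997, 0.001]
contact_force: [-1.2, 1.9, 0.7]
gripper_width: 0.305
grasp_force: 1.0
```

Emit:
{"op": "jog_arm", "data": {"targets": [[[0,-0.04,0],[0,0,0],30],[[0,-0.04,0],[0,0,0],30]]}}

```text
time: 5.75
tool_pos: [0.5072, 0.204, 0.0625]
tool_rot: [-0.0, -0.074, 0.997, 0.001]
contact_force: [-0.1, 1.7, 1.4]
gripper_width: 0.298
grasp_force: 1.1
```

Emit:
{"op": "jog_arm", "data": {"targets": [[[0,-0.04,0],[0,0,0],30],[[0,-0.04,0],[0,0,0],30]]}}

```text
time: 6.0
tool_pos: [0.5073, 0.203, 0.0625]
tool_rot: [-0.0, -0.074, 0.997, 0.001]
contact_force: [-2.3, 2.7, 1.7]
gripper_width: 0.3
grasp_force: 1.3
```

Emit:
{"op": "jog_arm", "data": {"targets": [[[0,-0.03,0],[0,0,0],30],[[0,-0.03,0],[0,0,0],30]]}}

```text
time: 6.25
tool_pos: [0.5074, 0.2024, 0.0625]
tool_rot: [-0.0, -0.074, 0.997, 0.001]
contact_force: [-3.2, 2.7, 1.4]
gripper_width: 0.301
grasp_force: 1.8
```

Emit:
{"op": "jog_arm", "data": {"targets": [[[0,-0.03,0],[0,0,0],30],[[0,-0.03,0],[0,0,0],30]]}}

```text
time: 6.5
tool_pos: [0.5074, 0.202, 0.0626]
tool_rot: [-0.0, -0.074, 0.997, 0.001]
contact_force: [-4.2, 4.5, 1.9]
gripper_width: 0.299
grasp_force: 2.5
```

Emit:
{"op": "jog_arm", "data": {"targets": [[[0,-0.03,0],[0,0,0],30],[[0,-0.03,0],[0,0,0],30]]}}

```text
time: 6.75
tool_pos: [0.5075, 0.2016, 0.0627]
tool_rot: [-0.0, -0.074, 0.997, 0.002]
contact_force: [-4.4, 5.4, 2.5]
gripper_width: 0.306
grasp_force: 3.0
```

Left unit: about 6 mm in total, so sound. On to the middle one.

Emit:
{"op": "jog_arm", "data": {"targets": [[[0,0.2,0],[0,0,0],30],[[0,0.4,0],[0,0,0],30],[[0,0.4,-1],[0,0,0],30],[[0,0.4,-1.9],[0,0,0],30],[[0,-1.5,-1.9],[0,0,0],30],[[0,-3.2,-1.9],[0,0,0],30],[[0,-4.6,-1.9],[0,0,0],30],[[0,-4.6,-1.9],[0,0,0],30]]}}

```text
time: 7.75
tool_pos: [0.5254, 0.0849, 0.1101]
tool_rot: [0.001, -0.072, 0.997, 0.0]
contact_force: [0.2, 0.5, 1.2]
gripper_width: 0.302
grasp_force: 0.0
```

```bash
python3 -c "
from h import *
bl();goal([*bp(-.062,.0),.060],BY)"
```

```text
7.75 bx,by,z mm [-59.75  -4.7 ] 110.07 F [0.25 0.55 1.22] 0.3022333955330034 0.0
shift [0.093 0.187 2.003] turn [ 0.002  0.008 -0.023]
```

Emit:
{"op": "jog_arm", "data": {"targets": [[[0.09,0.2,0],[0,0,0],30],[[0.09,0.2,0.5],[0,0,0],30],[[0.09,0.2,1.0],[0,0,0],30],[[0.09,0.2,1.5],[0,0,0],30],[[0.09,0.2,1.95],[0,0,0],30],[[0.09,0.2,1.95],[0,0,0],30]]}}

```text
time: 8.5
tool_pos: [0.5207, 0.0916, 0.0595]
tool_rot: [-0.001, -0.074, 0.997, 0.001]
contact_force: [0.1, -0.1, 0.3]
gripper_width: 0.304
grasp_force: 0.0
```

Emit:
{"op": "jog_arm", "data": {"targets": [[[0,0.1,0],[0,0,0],30],[[0,0.2,0],[0,0,0],30],[[0,0.25,0],[0,0,0],30],[[0,0.3,0],[0,0,0],30],[[0,0.34,0],[0,0,0],30],[[0,0.34,0],[0,0,0],30]]}}

```text
time: 9.25
tool_pos: [0.5205, 0.1001, 0.0611]
tool_rot: [0.0, -0.074, 0.997, 0.001]
contact_force: [0.2, -0.2, 0.1]
gripper_width: 0.299
grasp_force: 0.0
```

Emit:
{"op": "jog_arm", "data": {"targets": [[[0,0.04,0],[0,0,0],30],[[0,0.04,0],[0,0,0],30]]}}

```text
time: 9.5
tool_pos: [0.5203, 0.1011, 0.0611]
tool_rot: [0.0, -0.074, 0.997, 0.001]
contact_force: [-0.3, 0.6, -0.1]
gripper_width: 0.298
grasp_force: 0.0
```

Emit:
{"op": "jog_arm", "data": {"targets": [[[0,0.04,0],[0,0,0],30],[[0,0.04,0],[0,0,0],30]]}}

```text
time: 9.75
tool_pos: [0.5202, 0.102, 0.0611]
tool_rot: [0.0, -0.074, 0.997, 0.001]
contact_force: [-0.3, -0.1, -0.2]
gripper_width: 0.299
grasp_force: 0.0
```

Emit:
{"op": "jog_arm", "data": {"targets": [[[0,0.04,0],[0,0,0],30],[[0,0.04,0],[0,0,0],30]]}}

```text
time: 10.0
tool_pos: [0.5201, 0.103, 0.0611]
tool_rot: [0.0, -0.074, 0.997, 0.001]
contact_force: [0.0, -0.3, -0.0]
gripper_width: 0.298
grasp_force: 0.0
```

```bash
python3 -c "
from h import *
bl()
p,d=grab_frame('top'); a=p[165:240,150:250,::-1]
p,d=grab_frame('scene'); b=p[130:205,165:265,::-1]
cv2.imwrite('pics/t4.png',cv2.resize(np.hstack([a,b]),None,fx=4,fy=4,interpolation=2))"
```

```text
10.0 bx,by,z mm [-62.36  14.04] 61.12 F [ 0.02 -0.32 -0.02] 0.2977440161393652 0.0016665696603013203
```

View pics/t4.png

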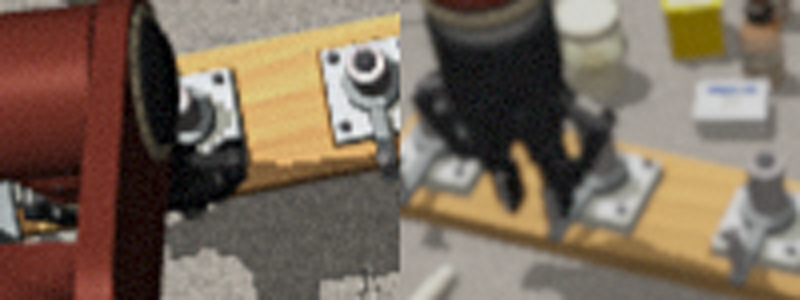

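The right finger at (560,200) hides the pin. The wide travel with almost no force suggests the pin is following. I'll keep pushing gently.

Emit:
{"op": "jog_arm", "data": {"targets": [[[0,0.04,0],[0,0,0],30],[[0,0.04,0],[0,0,0],30]]}}

```text
time: 10.35
tool_pos: [0.52, 0.1039, 0.0612]
tool_rot: [0.0, -0.074, 0.997, 0.001]
contact_force: [-0.5, -0.5, -0.4]
gripper_width: 0.299
grasp_force: 0.4
```

Emit:
{"op": "jog_arm", "data": {"targets": [[[0,0.04,0],[0,0,0],30],[[0,0.04,0],[0,0,0],30]]}}

```text
time: 10.6
tool_pos: [0.5198, 0.1048, 0.0612]
tool_rot: [0.0, -0.074, 0.997, 0.001]
contact_force: [-0.8, -1.5, 0.3]
gripper_width: 0.302
grasp_force: 0.8
```

Emit:
{"op": "jog_arm", "data": {"targets": [[[0,0.04,0],[0,0,0],30],[[0,0.04,0],[0,0,0],30]]}}

```text
time: 10.85
tool_pos: [0.5196, 0.1059, 0.0611]
tool_rot: [-0.0, -0.074, 0.997, 0.001]
contact_force: [-0.2, -2.4, 1.1]
gripper_width: 0.298
grasp_force: 1.1
```

Emit:
{"op": "jog_arm", "data": {"targets": [[[0,0.03,0],[0,0,0],30],[[0,0.03,0],[0,0,0],30]]}}

```text
time: 11.1
tool_pos: [0.5195, 0.1063, 0.0612]
tool_rot: [-0.0, -0.074, 0.997, 0.0]
contact_force: [-0.9, -4.5, 0.7]
gripper_width: 0.297
grasp_force: 2.1
```

Emit:
{"op": "jog_arm", "data": {"targets": [[[0,-0.2,0],[0,0,0],30],[[0,-0.4,0],[0,0,0],30],[[0,-0.6,0],[0,0,0],30],[[0,-0.7,0],[0,0,0],30],[[0,-0.78,0],[0,0,0],30],[[0,-0.84,0],[0,0,0],30],[[0,-0.9,0],[0,0,0],30],[[0,-0.9,0],[0,0,0],30]]}}

```text
time: 12.1
tool_pos: [0.5229, 0.0844, 0.0612]
tool_rot: [0.0, -0.074, 0.997, 0.001]
contact_force: [-1.3, -0.2, -0.3]
gripper_width: 0.297
grasp_force: 0.0
```

Emit:
{"op": "jog_arm", "data": {"targets": [[[0,-0.04,0],[0,0,0],30],[[0,-0.08,0],[0,0,0],30]]}}

```text
time: 12.35
tool_pos: [0.5231, 0.0824, 0.0611]
tool_rot: [0.0, -0.074, 0.997, 0.001]
contact_force: [-0.1, 0.1, 0.2]
gripper_width: 0.298
grasp_force: 0.1
```

Emit:
{"op": "jog_arm", "data": {"targets": [[[0,-0.04,0],[0,0,0],30],[[0,-0.08,0],[0,0,0],30],[[0,-0.08,0],[0,0,0],30]]}}

```text
time: 12.72
tool_pos: [0.5235, 0.0804, 0.0611]
tool_rot: [0.0, -0.074, 0.997, 0.001]
contact_force: [0.2, -0.3, -1.0]
gripper_width: 0.305
grasp_force: 0.0
```

Emit:
{"op": "jog_arm", "data": {"targets": [[[0,-0.04,0],[0,0,0],30],[[0,-0.08,0],[0,0,0],30],[[0,-0.08,0],[0,0,0],30]]}}

```text
time: 13.1
tool_pos: [0.5237, 0.0784, 0.0611]
tool_rot: [0.0, -0.074, 0.997, 0.001]
contact_force: [0.2, 0.0, 0.2]
gripper_width: 0.3
grasp_force: 0.0
```

Emit:
{"op": "jog_arm", "data": {"targets": [[[0,-0.04,0],[0,0,0],30],[[0,-0.06,0],[0,0,0],30],[[0,-0.06,0],[0,0,0],30]]}}

```text
time: 13.48
tool_pos: [0.524, 0.0769, 0.0611]
tool_rot: [0.0, -0.074, 0.997, 0.001]
contact_force: [-0.3, -0.1, 0.0]
gripper_width: 0.3
grasp_force: 0.0
```

Emit:
{"op": "jog_arm", "data": {"targets": [[[0,-0.05,0],[0,0,0],30],[[0,-0.05,0],[0,0,0],30]]}}

```text
time: 13.72
tool_pos: [0.5241, 0.0759, 0.0611]
tool_rot: [0.0, -0.074, 0.997, 0.001]
contact_force: [-0.3, 1.4, 0.9]
gripper_width: 0.301
grasp_force: 0.6
```

Emit:
{"op": "jog_arm", "data": {"targets": [[[0,-0.04,0],[0,0,0],30],[[0,-0.04,0],[0,0,0],30]]}}

```text
time: 13.98
tool_pos: [0.5242, 0.0749, 0.0611]
tool_rot: [-0.0, -0.074, 0.997, 0.001]
contact_force: [-1.0, 1.6, 0.4]
gripper_width: 0.3
grasp_force: 0.9
```

Emit:
{"op": "jog_arm", "data": {"targets": [[[0,-0.04,0],[0,0,0],30],[[0,-0.04,0],[0,0,0],30]]}}

```text
time: 14.22
tool_pos: [0.5243, 0.0738, 0.0611]
tool_rot: [-0.0, -0.074, 0.997, 0.001]
contact_force: [-1.2, 2.0, -0.3]
gripper_width: 0.297
grasp_force: 0.9
```

Emit:
{"op": "jog_arm", "data": {"targets": [[[0,-0.04,0],[0,0,0],30],[[0,-0.04,0],[0,0,0],30]]}}

```text
time: 14.48
tool_pos: [0.5245, 0.0727, 0.0611]
tool_rot: [-0.0, -0.074, 0.997, 0.001]
contact_force: [-1.2, 2.2, -0.2]
gripper_width: 0.305
grasp_force: 0.9
```

Emit:
{"op": "jog_arm", "data": {"targets": [[[0,-0.02,0],[0,0,0],30],[[0,-0.02,0],[0,0,0],30]]}}

```text
time: 14.72
tool_pos: [0.5245, 0.0724, 0.0611]
tool_rot: [-0.0, -0.074, 0.997, 0.001]
contact_force: [-2.7, 1.5, 1.8]
gripper_width: 0.298
grasp_force: 1.4
```

Emit:
{"op": "jog_arm", "data": {"targets": [[[0,-0.03,0],[0,0,0],30],[[0,-0.03,0],[0,0,0],30]]}}

```text
time: 14.98
tool_pos: [0.5245, 0.072, 0.0611]
tool_rot: [-0.0, -0.074, 0.997, 0.001]
contact_force: [-2.7, 4.4, 1.6]
gripper_width: 0.3
grasp_force: 2.4
```

Emit:
{"op": "jog_arm", "data": {"targets": [[[0,-0.02,0],[0,0,0],30],[[0,-0.02,0],[0,0,0],30]]}}

```text
time: 15.22
tool_pos: [0.5246, 0.0718, 0.0612]
tool_rot: [-0.0, -0.074, 0.997, 0.001]
contact_force: [-2.8, 5.6, 2.1]
gripper_width: 0.302
grasp_force: 2.8
```

Middle unit: about 19 mm in total, so it's the worn one. I'll back off, lift and move over its post.

Emit:
{"op": "jog_arm", "data": {"targets": [[[0,0.35,0],[0,0,0],30],[[0,0.68,0],[0,0,0],30],[[0,0.68,-1],[0,0,0],30],[[0,0.68,-2.2],[0,0,0],30],[[-0.5,0.68,-2.7],[0,0,0],60],[[-1.6,0.68,-2.7],[0,0,0],60],[[-2.4,0.68,-2.7],[0,0,0],60],[[-2.4,0.68,-2.7],[0,0,0],60]]}}

```text
time: 16.23
tool_pos: [0.5825, 0.0968, 0.1287]
tool_rot: [0.0, -0.074, 0.997, 0.0]
contact_force: [0.4, 1.2, -0.4]
gripper_width: 0.6
grasp_force: 0.0
```

```bash
python3 -c "
from h import *
bl();goal([*bp(0,-.0005),.056],BY)
p,d=grab_frame('scene'); b=p[130:205,165:265,::-1]
cv2.imwrite('pics/t5.png',cv2.resize(b,None,fx=6,fy=6,interpolation=2))"
```

```text
16.225 bx,by,z mm [-1.49 -1.33] 128.68 F [ 0.37  1.21 -0.4 ] 0.6003521200527755 0.0
shift [-0.058  0.031  2.907] turn [0.005 0.005 0.004]
```

View pics/t5.png

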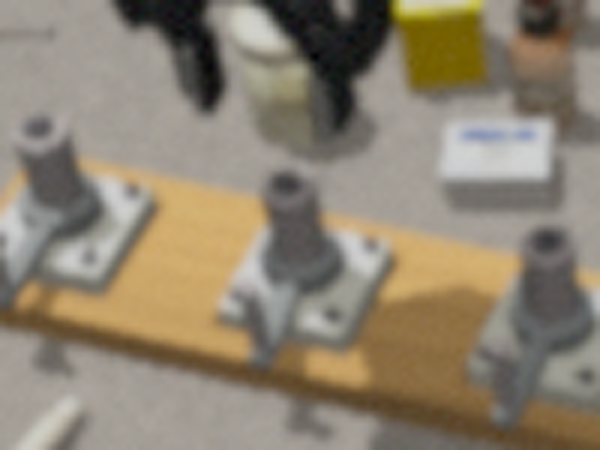

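The open fingers (crop (205,85) and (335,110)) are centred above the middle post, whose top is at (287,182). The arm has swung a little. I'll lower and grip.

Emit:
{"op": "jog_arm", "data": {"targets": [[[-0.06,0.03,0.7],[0,0,0],60],[[-0.06,0.03,1.5],[0,0,0],60],[[-0.06,0.03,2.3],[0,0,0],60],[[-0.06,0.03,2.8],[0,0,0],60],[[-0.06,0.03,2.85],[0,0,0],60],[[-0.06,0.03,2.85],[0,0,0],60]]}}

```text
time: 17.02
tool_pos: [0.5835, 0.0977, 0.0578]
tool_rot: [0.0, -0.074, 0.997, 0.001]
contact_force: [0.0, 0.3, 0.2]
gripper_width: 0.6
grasp_force: 0.0
```

Emit:
{"op": "jog_arm", "data": {"targets": [[[0,0,0],[0,0,0],45],[[0,0,0],[0,0,0],35],[[0,0,0],[0,0,0],25],[[0,0,0],[0,0,0],10],[[0,0,0],[0,0,0],10],[[0,0,0],[0,0,0],10]]}}

```text
time: 17.77
tool_pos: [0.5835, 0.098, 0.0583]
tool_rot: [0.001, -0.074, 0.997, 0.001]
contact_force: [-2.4, 2.5, 5.0]
gripper_width: 0.285
grasp_force: 58.9
```

Emit:
{"op": "jog_arm", "data": {"targets": [[[0,0,-0.15],[0,0,0],10],[[0,0,-0.4],[0,0,0],10],[[0,0,-1.0],[0,0,0],10],[[0,0,-1.8],[0,0,0],10],[[0,0,-2.6],[0,0,0],10],[[0,0,-3.4],[0,0,0],10],[[0,0,-4.3],[0,0,0],10],[[0,0,-4.4],[0,0,0],10]]}}

```text
time: 18.77
tool_pos: [0.5848, 0.0976, 0.171]
tool_rot: [0.003, -0.074, 0.997, 0.001]
contact_force: [0.1, -0.8, -8.2]
gripper_width: 0.286
grasp_force: 60.1
```

```bash
python3 -c "
from h import *
bl();a=np.radians(16.3);c=np.array([.4815,-.2995])+.008*np.array([np.cos(a),np.sin(a)]);print(c)
goal([*c,.168],16.3)
p,d=grab_frame('scene'); b=p[60:235,135:345,::-1]
cv2.imwrite('pics/t6.png',cv2.resize(b,None,fx=3,fy=3,interpolation=2))"
```

```text
18.775 bx,by,z mm [ 0.86 -0.88] 170.95 F [ 0.07 -0.77 -8.2 ] 0.2859371217611673 60.14825463294983
[ 0.48917844 -0.29725467]
shift [  6.102 -15.06    0.072] turn [ 0.001  0.044 -0.982]
```

View pics/t6.png

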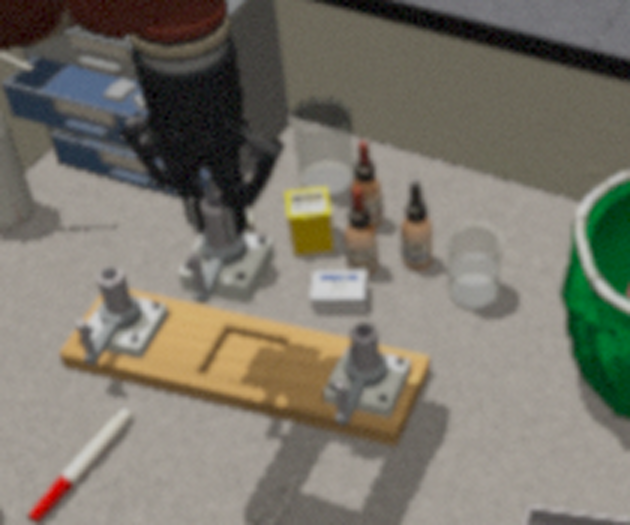

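The middle unit (crop (222,235)) hangs upright in the fingers and the other two are still seated. I'll carry it to the tray.

Emit:
{"op": "jog_arm", "data": {"targets": [[[0.15,-0.4,0],[0,0,-0.02],10],[[0.45,-1.2,0],[0,0,-0.07],10],[[0.9,-2.2,0],[0,0,-0.15],10],[[1.4,-3.4,0],[0,0,-0.23],10],[[1.9,-4.6,0],[0,0,-0.31],10],[[2.4,-5.8,0],[0,0,-0.39],10],[[2.85,-7.0,0],[0,0,-0.46],10],[[3.3,-8.1,0],[0,0,-0.53],10]]}}

```text
time: 19.82
tool_pos: [0.5296, -0.1163, 0.1655]
tool_rot: [-0.001, -0.11, 0.994, 0.001]
contact_force: [-0.0, 0.7, -7.5]
gripper_width: 0.288
grasp_force: 60.1
```

Emit:
{"op": "jog_arm", "data": {"targets": [[[0.5,-1.2,0],[0,0,-0.08],10],[[1.0,-2.4,0],[0,0,-0.16],10],[[1.4,-3.5,0],[0,0,-0.23],10],[[1.8,-4.6,0],[0,0,-0.3],10],[[2.2,-5.6,0],[0,0,-0.36],10],[[2.5,-6.3,0],[0,0,-0.42],10],[[2.7,-6.8,0],[0,0,-0.45],10],[[2.7,-6.8,0],[0,0,-0.45],10]]}}

```text
time: 20.82
tool_pos: [0.5019, -0.296, 0.166]
tool_rot: [-0.0, -0.141, 0.99, 0.001]
contact_force: [-0.1, 1.1, -7.6]
gripper_width: 0.283
grasp_force: 60.1
```

```bash
python3 -c "
from h import *
bl();goal([.4892,-.2973,.062],16.3)"
```

```text
20.825 bx,by,z mm [-138.83 -378.08] 166.02 F [-0.13  1.11 -7.62] 0.28312621292017687 60.14360547065735
shift [0.5   0.083 4.161] turn [ 0.019 -0.003 -0.013]
```

Emit:
{"op": "jog_arm", "data": {"targets": [[[0.25,0.04,0],[0,0,0],10],[[0.5,0.08,0],[0,0,0],10],[[0.5,0.08,0.6],[0,0,0],10],[[0.5,0.08,1.2],[0,0,0],10],[[0.5,0.08,1.8],[0,0,0],10],[[0.5,0.08,2.2],[0,0,0],10],[[0.5,0.08,2.4],[0,0,0],10],[[0.5,0.08,2.4],[0,0,0],10]]}}

```text
time: 21.82
tool_pos: [0.49, -0.297, 0.1065]
tool_rot: [-0.0, -0.142, 0.99, 0.001]
contact_force: [-0.1, 0.2, -8.0]
gripper_width: 0.283
grasp_force: 60.3
```

```bash
python3 -c "
from h import *
bl();goal([.4892,-.2973,.0545],16.3)
p,d=grab_frame('top'); a=p[165:265,295:415,::-1]
p,d=grab_frame('scene'); b=p[190:290,275:395,::-1]
cv2.imwrite('pics/t7.png',cv2.resize(np.hstack([a,b]),None,fx=3.3,fy=3.3,interpolation=2))"
```

```text
21.825 bx,by,z mm [-150.74 -377.28] 106.49 F [-0.14  0.2  -7.98] 0.28346932525325624 60.29979228973389
shift [ 0.034 -0.006  2.08 ] turn [ 0.013  0.001 -0.002]
```

View pics/t7.png

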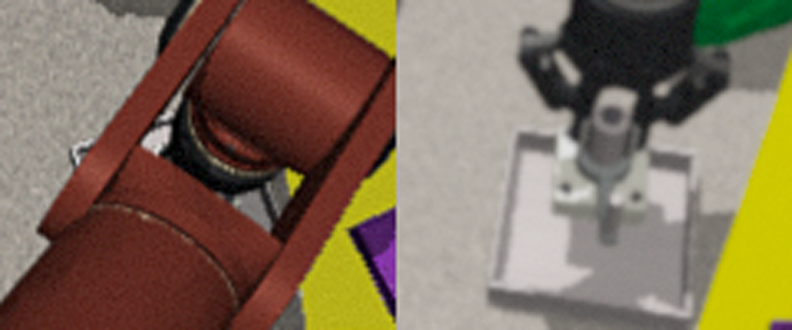

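The unit (scene half (605,170)) is centred sideways over the steel tray and square to it. It looks farther back only because it is still raised. I'll lower it.

Emit:
{"op": "jog_arm", "data": {"targets": [[[0.03,0,0.5],[0,0,0],10],[[0.03,0,1.0],[0,0,0],10],[[0.03,0,1.5],[0,0,0],10],[[0.03,0,1.8],[0,0,0],10],[[0.03,0,1.95],[0,0,0],10],[[0.03,0,2.0],[0,0,0],10],[[0.03,0,2.0],[0,0,0],10]]}}

```text
time: 22.8
tool_pos: [0.4896, -0.2974, 0.0573]
tool_rot: [0.0, -0.142, 0.99, 0.0]
contact_force: [-0.9, 0.1, -7.7]
gripper_width: 0.284
grasp_force: 60.3
```

Emit:
{"op": "jog_arm", "data": {"targets": [[[0,0,0.04],[0,0,0],10],[[0,0,0.04],[0,0,0],10]]}}

```text
time: 23.05
tool_pos: [0.4894, -0.2973, 0.0561]
tool_rot: [0.0, -0.142, 0.99, 0.001]
contact_force: [0.5, 0.6, -7.6]
gripper_width: 0.286
grasp_force: 60.3
```

Emit:
{"op": "jog_arm", "data": {"targets": [[[0,0,0.04],[0,0,0],10],[[0,0,0.04],[0,0,0],10]]}}

```text
time: 23.3
tool_pos: [0.4893, -0.2972, 0.0548]
tool_rot: [0.0, -0.142, 0.99, 0.001]
contact_force: [0.1, -1.1, -7.8]
gripper_width: 0.285
grasp_force: 60.3
```

Emit:
{"op": "jog_arm", "data": {"targets": [[[0,0,0.03],[0,0,0],10],[[0,0,0.03],[0,0,0],10]]}}

```text
time: 23.55
tool_pos: [0.4894, -0.2973, 0.0544]
tool_rot: [0.0, -0.142, 0.99, 0.001]
contact_force: [-0.8, 0.5, -5.2]
gripper_width: 0.284
grasp_force: 60.7
```

Touching down (−7.8 to −5.2 N). One more nudge, then open and retreat upward.

Emit:
{"op": "jog_arm", "data": {"targets": [[[0,0,0.03],[0,0,0],10],[[0,0,0.03],[0,0,0],10]]}}

```text
time: 23.8
tool_pos: [0.4895, -0.2973, 0.0544]
tool_rot: [0.0, -0.142, 0.99, 0.001]
contact_force: [-3.4, 3.5, 1.7]
gripper_width: 0.285
grasp_force: 61.0
```

Emit:
{"op": "jog_arm", "data": {"targets": [[[0,0,0],[0,0,0],35],[[0,0,0],[0,0,0],45],[[0,0,0],[0,0,0],60],[[0,0,0],[0,0,0],60],[[0,0,-0.8],[0,0,0],60],[[0,0,-2.2],[0,0,0],60],[[0,0,-4],[0,0,0],60],[[0,0,-5],[0,0,0],60]]}}

```text
time: 24.8
tool_pos: [0.4906, -0.2983, 0.1832]
tool_rot: [0.002, -0.142, 0.99, -0.001]
contact_force: [-0.1, 0.3, -0.7]
gripper_width: 0.6
grasp_force: 0.0
```

Emit:
{"op": "jog_arm", "data": {"targets": [[[0.5,1,-0.5],[0,0,0],60],[[1.5,3,-1],[0,0,0],60],[[2.5,5,-1],[0,0,0],60],[[3,6.5,-1],[0,0,0],60],[[3,7,-1],[0,0,0],60],[[3,7,-1],[0,0,0],60]]}}

```text
time: 25.55
tool_pos: [0.3689, -0.1505, 0.2047]
tool_rot: [0.001, -0.142, 0.99, -0.0]
contact_force: [0.1, 0.0, -0.5]
gripper_width: 0.601
grasp_force: 0.0
```

```bash
python3 -c "
from h import *
bl()
p,d=grab_frame('scene'); b=p[120:300,140:390,::-1]
cv2.imwrite('pics/t8.png',cv2.resize(b,None,fx=3,fy=3,interpolation=2))"
```

```text
25.55 bx,by,z mm [-249.08 -214.6 ] 204.72 F [ 0.13  0.   -0.5 ] 0.6007265045158654 0.0
```

View pics/t8.png

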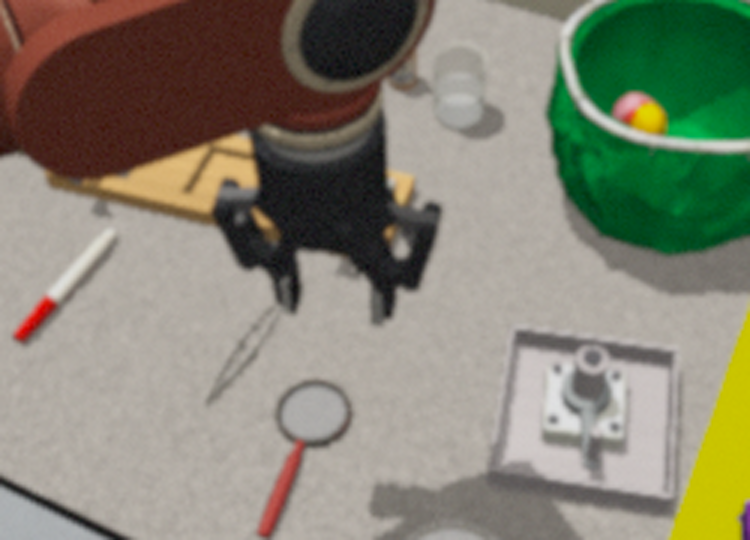

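The unit stands upright inside the steel tray, with its post at crop (592,375). The robot is clear, so I'm handing in.

```bash
python3 -c "
from plant import *
print(job_done())"
```

```text
the job is handed in; nothing more can be done
None
```

The worn unit was the middle one: its pin travelled about 19 mm in all, against about 6 mm on the left unit. It now stands upright in the steel tray, the left and right units were left in their seats, and the job is handed in; I did not rock the right unit, because the middle one had already shown the large play.

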